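# Load a row of bur boxes into the steriliser lane

### The job

First stand the stray orange-labelled bur box at the tail of the waiting row, square and close behind the last box. Then push the row from behind as one straight block along the bench, without lifting the four boxes or letting the row buckle or come apart, into the lane until the front box bears firmly (about 8 to 10 N) on the sprung stop for a moment; never press the boxes on the stop or rails beyond 18 N. Leave all five boxes upright, closed up in the lane, with nothing else on the bench disturbed.

Things in the scene. Friction and masses are not known exactly. Their poses are not given: they have to be found in the camera images.
- lane: guide lane fixed to the bench: two aluminium rails 8 mm high, 8 mm thick, 40 mm clear between them, no floor (boxes slide on the bench, fingers can pass over the rails). Origin on the bench at the middle of the mouth, x into the lane, z up. Ahead of the mouth the rails flare out over 32 mm, from 40 mm apart at x = 0 to about 64 mm at x = -32 mm
- lane_end (a point): middle of the lane's blue end wall, near face, on the bench, 265 mm from the mouth, axes as the lane. Before it stands a red adjustable stop, 30 mm tall, with a sprung black buffer plate. The stop's setting is not measured and must be felt: the plate faces the row 155 to 215 mm from the mouth (50 to 110 mm before this point). It gives 1 mm per 5 N, bottoms after 6 mm; sliding the row takes 2 to 7 N besides
- box1_mid (a point): stainless bur box, 30 mm long (own x, along the row towards the lane), 36 mm wide (own y), 36 mm tall, about 0.12 kg; point at its centre, 18 mm above its underside; first of the row of four waiting in front of the lane (green label on the lid), nearest the mouth, its front face about 33 mm short of it
- box2_mid (a point): stainless bur box, 30 mm long (own x, along the row towards the lane), 36 mm wide (own y), 36 mm tall, about 0.12 kg; point at its centre, 18 mm above its underside; second of the row, green label
- box3_mid (a point): stainless bur box, 30 mm long (own x, along the row towards the lane), 36 mm wide (own y), 36 mm tall, about 0.12 kg; point at its centre, 18 mm above its underside; third of the row, green label
- box4_mid (a point): stainless bur box, 30 mm long (own x, along the row towards the lane), 36 mm wide (own y), 36 mm tall, about 0.12 kg; point at its centre, 18 mm above its underside; fourth and last of the waiting row, green label. Neighbours in the row start about 32 mm apart centre to centre, a little out of line
- box5_mid (a point): stainless bur box, 30 mm long (own x, along the row towards the lane), 36 mm wide (own y), 36 mm tall, about 0.12 kg; point at its centre, 18 mm above its underside; the stray fifth box (orange label), standing 95 to 120 mm to the side of the row, towards the robot
- dish: green glass mixing dish, 42 mm across, 22 mm tall, origin under its centre; bystander
- mirror: dental mouth mirror lying on the bench, 152 mm long, 8 mm thick, head 22 mm across at its +x end, origin under the handle's middle; bystander
- jar: white lidded jar, 48 mm across, 45 mm tall, origin under its centre; bystander
- jaw: teeth model on a blue base 62 x 66 mm, 25 mm tall, origin under its centre; bystander
- bottle: white bottle with blue cap, 40 mm across, 85 mm tall, origin under its centre; bystander
- forceps: steel tweezers lying along their x, 130 mm long, 8 mm thick, origin under the middle; bystander
Mind the look-alikes: they are no part of the job. What is shaped like the part that bears box5_mid but purple is not meant. Leave any purple look-alike of the part that bears box4_mid alone.

How it is judged:
By the outcome, as a careful person would: the job done as asked, in the order asked, and still so for the second after the job is handed in, with the robot touching nothing.
It also fails if it takes over 72 s, if anything falls off the work surface, if the arm or the gripper's body presses on something with over 40 N, if the wrist force passes 120 N, or if a joint passes its speed limit or range.

### The arm

A 6-joint arm with a two-finger parallel gripper is mounted at the origin on the work surface. World frame = base frame: x ahead of the robot, y to its left, z up, the work surface at z = 0. Lengths are in m, angles in rad, forces in N, time in s.
With the tool pointing down it reaches from about 0.375 to 0.975 m from the base axis. Payload 3.8 kg.
Tool frame: the origin (TCP) lies on the centre line of the jaws, within the pads' length; the fingertips stand 14 mm ahead of it and the grasp point (between the pads) lies 5 mm behind it; z points along the fingers, y is the line along which they close (so a half turn about z gives the same grasp; the last joint's range is limited). The gripper opens to 85 mm and grips with 20 to 120 N. Pads are 22 mm wide; open, the fingers measure 114 mm over their backs; the gripper's body (76 mm by 85 mm) begins 54 mm behind the grasp point. The pads swing forward as they close: fully open they stand 13 mm farther back than shut.
Start: joints at [-1.153, 0.264, 1.604, -0, 1.274, -0.037], TCP at [0.297, -0.606, 0.245] pointing down, gripper open.
Joint ranges: [-2.63, 2.63], [-0.94, 2.18], [0.31, 2.57], [-1.31, 4.45], [0, 2.66], [-2.55, 2.55]. Speed limits (rad/s): [2.57, 2.57, 3.14, 3.14, 3.14, 3.14].

### API

Orientations are given as a rotation vector (axis times angle).
In Python, from workcell import bot, eyes, spot_in gives the robot as it stands.
- The arm moves only by the tool carry_out, never from a script. Its argument "series" is text: rows parted by semicolons, each of 4 numbers parted by spaces: the shift along the world's x, y, z in m, then the turn about the world's z in degrees. In form: tx ty tz roll; .... A call has 1 to 20 rows; each row shifts and turns the commanded pose from where the row before left it; what a row does not reach is not made up. A row lasts 1/8 s, in which the tool goes at most 62.5 mm and 10.7 degrees, less where a joint would pass 70% of its speed; a pose out of reach is approached as far as the arm can. A call is refused whole if a number of a shift passes 0.0625 or a number of a turn 10.7, either way. A call with a gripper value outside its range is refused whole. "jaw" is the gripper command: -1 is shut, 1 is fully open, values between are in proportion, set as the call begins (left out, the last holds). The fingers move at their own pace and stop on an object; "grip_force" is the grip in N (left out, the last holds). Time passes only in rows, so rows that do not move let the fingers close. It gives the time, the measured TCP pose, the force, the opening and the grip force at its end, in the units of the state.
- bot.read_state(): the state, without advancing time (a new reading comes with each control period).
- eyes.read_camera(name): name is "scene" or "top" or "wrist"; returns (picture, depth): 420x560x3 uint8, blue, green, red; 420x560 float32, m along the optical axis (not along the pixel's ray), 0 where there is no reading.
- eyes.get_calibration(name): a dict with "K" (3x3 intrinsics, pixels), "distortion" ([k1, k2, p1, p2, k3] as OpenCV has them; the pictures are not rectified), "position" and "rotation" of the camera in the world; the wrist camera has in their place "T_tool_cam" (4x4, takes a point from camera to tool coordinates, whose origin is the TCP and whose axes are the flange's). Camera axes: x right, y down, z forward; pixel columns grow to the right and rows downward; lengths in m; the calibration is good to about 2 mm. A picture is of the moment at which its call begins: read the wrist's pose just before it. get_calibration takes no time and is no camera call.
- bot.finish_job(): hands the job in; it is judged then, once.
Trained networks look in the newest picture that a camera, given by its name, has taken for a name from the list of things; names that differ only in an ending like _2 or _b are one class to them, and where a whole thing is asked for, a point or a joint stands for the part that bears it (a point fixed in the world has none). Each returns a list of dicts, best first, with "score" (0 to 1); they miss things now and then, are a little off and sometimes report something else, mostly with a low value. They report only what shows in the picture. A call takes as long as a camera call. They do not tell look-alikes from the thing itself.
- spot_in(camera, target): "rect" ([centre column, centre row, width, height] in pixels, round what is visible of it).
The state is a dict: "time": time; "q": joint angles; "joint_vel": joint speeds; "joint_torque": joint torques, N m; "tool_pos": TCP position; "tcp_rot": TCP orientation; "wrist_force": force on the tool from outside, world axes, zero at the start; "torque": the same for the moment, N m; "width": opening from 0.0 (shut) to 1.0 (fully open); "grip_force": force on a finger pad.
Only numpy, scipy, OpenCV 4.12 (cv2) and the standard library are available. Lean on these libraries where they do the work, as an engineer would, in place of code of your own. Each camera call takes 0.05 s, during which the arm holds its last target. There are 200 camera calls.

## Working session

There is one attempt and no reset: what is moved stays moved. The work goes in short steps, Python scripts to look and compute and a tool call to move; the robot and the scene stay as the last step left them, time stands still between calls to the robot, and variables do not carry over. Pictures are saved under pics/ and viewed, at most 10 in all, crops included, and the job is handed in when it is done.

Besides the shell and the picture viewer there is one more tool, called after ">>>" as name(argument=value, ...) on one line, values as JSON. carry_out: Moves the arm, as the interface text tells. Its arguments: {"type":"object","properties":{"series":{"type":"string"},"jaw":{"type":"number"},"grip_force":{"type":"number"}},"required":["series"]}

```bash
mkdir -p pics; cat > h.py <<'E'
import numpy as np, cv2
from workcell import bot, eyes, spot_in
from scipy.spatial.transform import Rotation as R
def cam(name):
    st=bot.read_state(); im,d=eyes.read_camera(name); c=eyes.get_calibration(name)
    if 'T_tool_cam' in c:
        T=np.eye(4);T[:3,:3]=R.from_rotvec(st['tcp_rot']).as_matrix();T[:3,3]=st['tool_pos'];T=T@np.array(c['T_tool_cam'])
        Rm,p=T[:3,:3],T[:3,3]
    else:
        Rm=np.array(c['rotation']); p=np.array(c['position'])
        if Rm.shape!=(3,3): Rm=R.from_rotvec(Rm).as_matrix()
    return im,d,(np.array(c['K']),np.array(c['distortion']),Rm,p)
def atz(C,uv,z):
    K,D,Rm,p=C
    n=cv2.undistortPoints(np.array(uv,float).reshape(-1,1,2),K,D).reshape(-1,2)
    r=np.c_[n,np.ones(len(n))]@Rm.T
    return p+r*((z-p[2])/r[:,2])[:,None]
def cloud(C,d):
    K,D,Rm,p=C; v,u=np.mgrid[:d.shape[0],:d.shape[1]]
    n=cv2.undistortPoints(np.c_[u.ravel(),v.ravel()].astype(float).reshape(-1,1,2),K,D).reshape(-1,2)
    return ((np.c_[n,np.ones(len(n))]*d.reshape(-1,1))@Rm.T+p).reshape(d.shape+(3,))
E
python3 - <<'E'
from h import *
im,d,C=cam('top'); cv2.imwrite('pics/top.png',im)
print(C[3],C[2])
for n in ['box1_mid','box5_mid','lane']:
    for r in spot_in('top',n)[:7]: print(n,round(r['score'],2),np.round(r['rect']),atz(C,[r['rect'][:2]],.036 if n!='lane' else 0).round(3))
im,d,C=cam('scene'); cv2.imwrite('pics/scene.png',im)
E
```

```text
[ 0.38039948 -0.03289114  1.12480295] [[ 5.80429614e-04 -9.86362481e-01  1.64586509e-01]
 [-9.99613825e-01  4.00032363e-03  2.74990620e-02]
 [-2.77824423e-02 -1.64538911e-01 -9.85979251e-01]]
box1_mid 0.68 [308. 184.  12.  16.] [[ 0.605 -0.057  0.036]]
box1_mid 0.51 [259. 234.  21.  16.] [[0.489 0.056 0.036]]
box5_mid 0.78 [377. 225.  20.  12.] [[ 0.511 -0.21   0.036]]
box5_mid 0.77 [341. 226.  17.  20.] [[ 0.509 -0.13   0.036]]
box5_mid 0.72 [323. 183.  16.  18.] [[ 0.606 -0.09   0.036]]
box5_mid 0.58 [308. 241.  21.  20.] [[ 0.475 -0.055  0.036]]
lane 0.95 [236. 191. 134.  40.] [[0.596 0.113 0.   ]]
```

View pics/top.png

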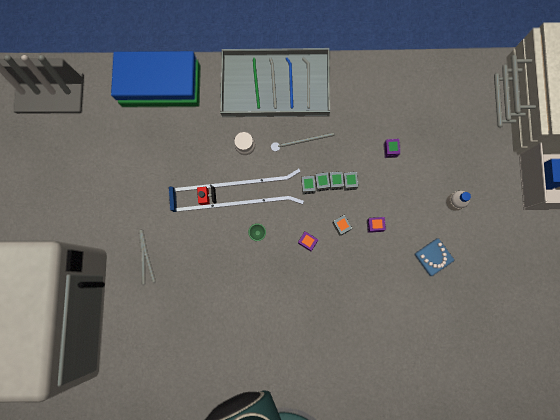

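View pics/scene.png

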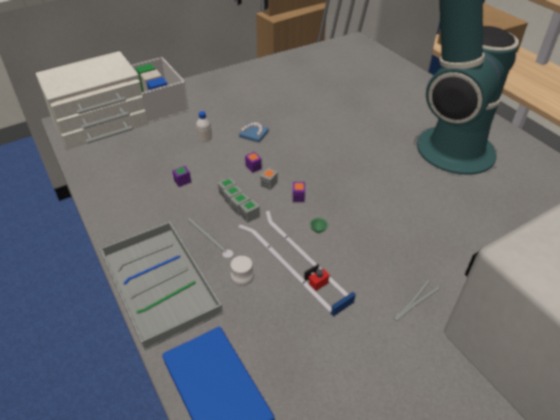

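The top picture shows three orange-labelled boxes: steel at (342,225), purple at (377,225) and purple at (308,241). The steel one at (342,225), near (0.509,-0.13), is box5. The row of green-labelled steel boxes runs from (308,184) to (351,180). The purple green-labelled one at (392,148) is a look-alike. Next I move above the area for a close look.

>>> carry_out(series="0.025 0.045 0.01 0;0.025 0.045 0.01 0;0.025 0.045 0.01 0;0.025 0.045 0.01 0;0.025 0.045 0.01 0;0.025 0.045 0.01 0;0.025 0.045 0.01 0;0.025 0.045 0.01 0;0.025 0.045 0.01 0;0.025 0.045 0.01 0;0 0 0 0;0 0 0 0")

```text
time: 1.75
tool_pos: [0.5463, -0.1564, 0.345]
tcp_rot: [3.06, 0.71, -0.001]
wrist_force: [-1.2, -0.3, -0.2]
width: 1.003
grip_force: 0.0
```

```bash
python3 - <<'E'
from h import *
s=bot.read_state(); print(s['tool_pos'],R.from_rotvec(s['tcp_rot']).as_matrix().round(3),s['wrist_force'])
im,d,C=cam('wrist'); cv2.imwrite('pics/w1.png',im); print(C[3],C[2].round(2))
for r in spot_in('wrist','box5_mid')+spot_in('wrist','lane'): print(round(r['score'],2),np.round(r['rect']),atz(C,[r['rect'][:2]],.036).round(3))
E
```

```text
[ 0.54628089 -0.15635784  0.34501461] [[ 0.898  0.44  -0.001]
 [ 0.44  -0.898 -0.   ]
 [-0.001  0.    -1.   ]] [-1.16452515 -0.31153951 -0.22312973]
[ 0.61911592 -0.12056526  0.47294796] [[ 0.44 -0.85 -0.28]
 [-0.9  -0.42 -0.14]
 [-0.    0.31 -0.95]]
0.77 [247. 181.  25.  30.] [[ 0.515 -0.132  0.036]]
0.64 [301. 203.  37.  32.] [[ 0.52  -0.207  0.036]]
0.82 [112.  58. 223. 116.] [[0.58  0.075 0.036]]
```

View pics/w1.png

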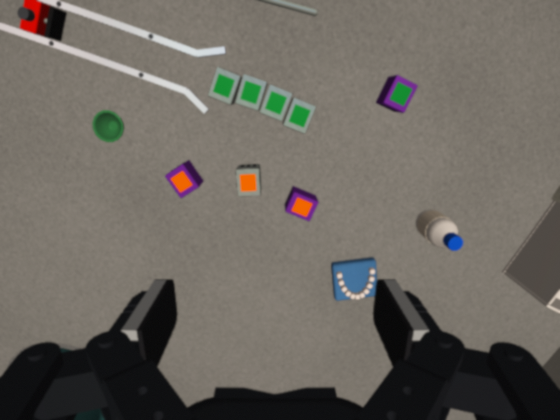

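The wrist picture shows the steel orange box at (248,182), with purple ones at (184,180) and (302,205). The row runs from (224,86) to (300,115), the rails enter at the upper left, and the dish is at (109,126). I'll fit the poses from depth.

```bash
cat >> h.py <<'E'
def rects(P,im,zlo=.030,zhi=.042,xr=(.40,.72),yr=(-.30,.12),minn=60,hsv=None):
    "green/orange labels and lids: minAreaRects in world xy"
    m=(P[...,2]>zlo)&(P[...,2]<zhi)&(P[...,0]>xr[0])&(P[...,0]<xr[1])&(P[...,1]>yr[0])&(P[...,1]<yr[1])
    if hsv is not None: m&=hsv
    n,l=cv2.connectedComponents(m.astype(np.uint8)); out=[]
    for i in range(1,n):
        q=P[l==i]
        if len(q)<minn: continue
        r=cv2.minAreaRect((q[:,:2]*1000).astype(np.float32)); out.append((np.round(r[0],1),np.round(r[1],1),round(r[2],1),len(q),round(q[:,2].mean()*1000,1)))
    return out
def labels(C,im,z=.036,lo=20):
    h=cv2.cvtColor(im,cv2.COLOR_BGR2HSV); out=[]
    for nm,a,b in(('or',3,20),('gr',45,85)):
        m=((h[...,0]>=a)&(h[...,0]<=b)&(h[...,1]>140)&(h[...,2]>70)).astype(np.uint8)
        for c in cv2.findContours(m,cv2.RETR_EXTERNAL,cv2.CHAIN_APPROX_NONE)[0]:
            if cv2.contourArea(c)<lo: continue
            w=atz(C,c.reshape(-1,2),z)[:,:2]*1000
            if not(380<w[:,0].mean()<720 and -320<w[:,1].mean()<200): continue
            r=cv2.minAreaRect(w.astype(np.float32)); out.append((nm,np.round(r[0],1),np.round(r[1],1),round(r[2],1)))
    return out
def rails(P):
    m=(P[...,2]>.004)&(P[...,2]<.013)&(P[...,0]>.5)&(P[...,0]<.68)&(P[...,1]>-.06)&(P[...,1]<.25)
    n,l=cv2.connectedComponents(m.astype(np.uint8))
    for i in range(1,n):
        q=P[l==i]*1000
        if len(q)<60: continue
        ys=np.arange(-60,250,15); print('rail',len(q),[(int(y),round(float(np.median(q[abs(q[:,1]-y)<5][:,0])),1)) for y in ys if (abs(q[:,1]-y)<5).sum()>3])
E
python3 - <<'E'
from h import *
for n in('wrist','top'):
    im,d,C=cam(n); P=cloud(C,d); print(n, 'bench z',np.median(P[(abs(P[...,0]-.55)<.03)&(abs(P[...,1]+.02)<.05)][:,2]))
    for r in rects(P,im,minn=60 if n=='wrist' else 40): print(*r)
    for r in labels(C,im): print(*r)
    rails(P)
E
```

```text
wrist bench z -0.0005103294551889181
[608.7 -57.7] [36.4 30.9] 4.9 815 35.5
[615.8 -89.9] [37.  29.2] 8.2 759 35.5
[ 694.8 -252.2] [36.2 30.7] 1.3 788 35.3
[ 618.1 -121.7] [35.6 30.3] 4.0 757 35.6
[ 616.9 -154.5] [35.5 30.2] 4.4 738 35.4
[477.9 -55.9] [36.4 30.7] 57.3 656 35.3
[ 513.5 -133.1] [36.5 30.2] 28.6 649 35.4
[ 514.9 -210.5] [30.4 36.1] 2.8 617 35.3
or [ 515.3 -210.4] [18.9 20.4] 2.2
or [ 513.8 -133.3] [22.3 20.3] 29.3
or [477.4 -55.4] [20.8 19.1] 58.1
gr [501.8  48.5] [13.2 17.8] 71.1
gr [ 617.  -154.6] [20.2 18.3] 4.8
gr [ 618. -122.] [20.2 18. ] 5.0
gr [ 694.7 -252.4] [19.8 17.9] 2.6
gr [615.9 -89.8] [20.1 18.2] 8.0
gr [608.5 -57.6] [20.2 18.2] 4.3
rail 1276 [(-30, 642.6), (-15, 633.5), (0, 628.2), (15, 626.7), (30, 624.7), (45, 623.3), (60, 621.8), (75, 620.5), (90, 618.6), (105, 617.0), (120, 615.4), (135, 613.7), (150, 612.4), (165, 610.7), (180, 608.0), (195, 604.7)]
rail 126 [(165, 593.5)]
rail 1462 [(-45, 570.6), (-30, 574.9), (-15, 580.1), (0, 579.9), (15, 578.1), (30, 576.9), (45, 575.1), (60, 573.9), (75, 572.0), (90, 570.8), (105, 568.7), (120, 567.4), (135, 565
[... 329 characters left out ...]
 19.3] 58.9
or [ 513.7 -209.6] [18.4 21.2] 6.2
gr [607.2 -56.1] [18.3 18.7] 89.7
gr [614.  -89.3] [16.  18.7] 89.7
gr [ 616.1 -121.2] [16.  18.8] 89.1
rail 438 [(-30, 641.7), (-15, 633.8), (0, 626.6), (15, 625.3), (30, 623.2), (45, 621.8), (60, 619.4), (75, 618.5), (90, 617.6), (105, 614.8), (120, 614.0), (135, 611.6), (150, 610.9), (165, 609.2), (180, 607.9), (195, 608.0), (210, 604.3), (225, 602.8), (240, 602.1)]
rail 478 [(-45, 570.0), (-30, 572.7), (-15, 577.2), (0, 577.4), (15, 576.1), (30, 574.9), (45, 572.9), (60, 571.8), (75, 570.7), (90, 568.6), (105, 568.1), (120, 565.9), (135, 563.6), (150, 562.8), (165, 561.1), (180, 561.4), (195, 559.0), (210, 556.0), (225, 554.6), (240, 552.6)]
```

Box5 lies at (513.6,-133.2) mm, with its width direction at about 29° and its top at 35.5 mm, which matches its given size. The lane heads along (-0.105,0.994), and its centre line is x = 604 - 0.105y mm. I'll go above box5 with the jaws turned to its width.

>>> carry_out(series="-0.0036 0.0026 -0.024 10.3;-0.0036 0.0026 -0.024 10.3;-0.0036 0.0026 -0.024 10.3;-0.0036 0.0026 -0.024 10.3;-0.0036 0.0026 -0.024 10.3;-0.0036 0.0026 -0.024 10.3;-0.0036 0.0026 -0.024 10.3;-0.0036 0.0026 -0.024 10.3;-0.0036 0.0026 -0.024 10.3;0 0 0 0;0 0 0 0", jaw=0.45)

```text
time: 3.38
tool_pos: [0.5146, -0.1337, 0.1301]
tcp_rot: [1.605, 2.7, 0.0]
wrist_force: [0.5, 0.1, 1.7]
width: 0.725
grip_force: 0.0
```

```bash
python3 - <<'E'
from h import *
s=bot.read_state(); M=R.from_rotvec(s['tcp_rot']).as_matrix(); print(s['tool_pos'],np.degrees(np.arctan2(M[1,1],M[0,1])),s['q'],s['wrist_force'])
im,d,C=cam('wrist'); P=cloud(C,d)
cv2.imwrite('pics/w2.png',im)
for r in rects(P,im): print(*r)
for r in labels(C,im): print(*r)
E
```

```text
[ 0.51464481 -0.13367594  0.13014061] 28.545342010966184 [-3.00935931e-01  9.59675950e-02  2.02579318e+00 -7.19475053e-05
  1.01863616e+00 -7.99108078e-01] [0.49233115 0.09740421 1.66888131]
[477.  -55.5] [36.4 30.6] 57.6 3009 35.5
[607.7 -57.9] [37.2 29.9] 4.1 2324 35.4
[ 513.3 -133.3] [36.  29.8] 28.2 2220 35.4
[ 617.  -114.4] [37.7 80.2] 4.9 4407 35.2
[ 514.7 -210.5] [29.9 37.7] 4.3 1652 35.2
or [ 515.1 -210.8] [19.4 21.5] 3.5
or [ 513.9 -133.7] [21.9 19.5] 28.5
or [477.2 -55.4] [21.6 19.5] 57.7
gr [ 623.8 -146.1] [3.5 7.2] 63.3
gr [ 617.9 -122.2] [20.9 19. ] 5.0
gr [615.6 -89.9] [20.9 18.9] 7.5
gr [608.4 -57.7] [21.  18.9] 4.3
```

View pics/w2.png

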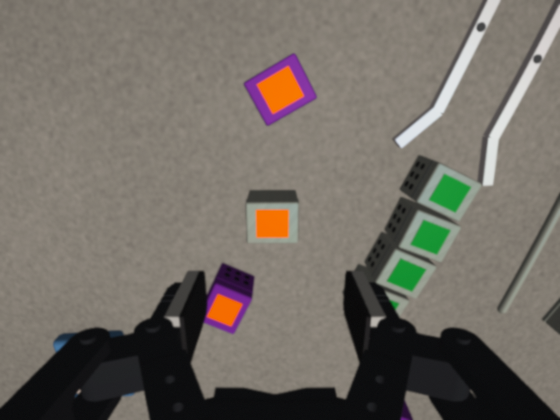

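The steel-bodied orange box is centred at (272,222), square between the jaws. The purple ones are at (280,90) and (225,310). Descending to grip.

>>> carry_out(series="-0.001 0.0003 -0.02 0;0 0 -0.02 0;0 0 -0.02 0;0 0 -0.02 0;0 0 -0.017 0;0 0 -0.012 0;0 0 0 0;0 0 0 0")

```text
time: 4.42
tool_pos: [0.5137, -0.1329, 0.0209]
tcp_rot: [1.6, 2.702, 0.0]
wrist_force: [-0.8, -1.1, 0.8]
width: 0.728
grip_force: 0.0
```

>>> carry_out(series="0 0 0 0;0 0 0 0;0 0 0 0;0 0 0 0;0 0 0 0;0 0 0 0", jaw=-1, grip_force=30)

```text
time: 5.18
tool_pos: [0.5138, -0.1329, 0.0211]
tcp_rot: [1.599, 2.702, 0.0]
wrist_force: [-0.7, 0.3, 5.7]
width: 0.42
grip_force: 31.7
```

>>> carry_out(series="0 0 0.01 0;0 0 0.025 0;0 0 0.03 0;0.013 -0.007 0 -3;0.018 -0.01 0 -4;0.018 -0.01 0 -4;0.018 -0.01 0 -4;0.018 -0.01 0 -4;0.014 -0.008 0 -3;0.0088 -0.0041 0 -1.2;0 0 0 0;0 0 0 0")

```text
time: 6.68
tool_pos: [0.6201, -0.1914, 0.0849]
tcp_rot: [-2.11, -2.326, 0.001]
wrist_force: [-0.0, 0.4, -1.1]
width: 0.42
grip_force: 30.9
```

```bash
python3 - <<'E'
from h import *
s=bot.read_state(); M=R.from_rotvec(s['tcp_rot']).as_matrix(); print(s['tool_pos'],np.degrees(np.arctan2(M[1,1],M[0,1])),s['q'],s['wrist_force'],s['width'])
im,d,C=cam('wrist'); P=cloud(C,d)
cv2.imwrite('pics/w3.png',im)
for r in rects(P,im): print(*r)
for r in rects(P,im,zlo=.085,zhi=.12,yr=(-.3,-.17)): print('held',*r)
for r in labels(C,im): print(*r)
for r in labels(C,im,.101): print('z101',*r) if r[0]=='or' else 0
E
```

```text
[ 0.62010858 -0.1913685   0.08493973] 5.590315989094563 [-3.37736835e-01  3.53816455e-01  1.80118091e+00  6.13690319e-05
  9.87901863e-01 -4.35339721e-01] [-0.01862342  0.38556282 -1.11743926] 0.41966296055699526
[480.5 -75.9] [7.  4.3] 8.7 137 33.7
[609.1 -69.4] [35.9  7. ] 5.3 1338 34.9
[615.4 -89.9] [36.2 30.1] 7.7 4998 35.5
[ 617.9 -122.3] [36. 30.] 4.3 4352 35.5
[ 616.8 -154.9] [36.1 30.5] 4.9 3802 35.4
[ 515.2 -210.5] [31.1 36.9] 3.1 3101 35.0
held [ 621.1 -190.9] [80.1 31.1] 6.2 12123 101.2
held [ 576.6 -183. ] [10.2  2.1] 4.2 118 118.4
held [ 663.3 -174.5] [10.8  2.2] 6.6 121 118.2
or [ 625.3 -236.1] [34.5 30.6] 5.6
or [ 515.2 -210.6] [19.6 21.6] 3.3
gr [ 617.  -154.8] [20.8 19.1] 4.2
gr [ 617.9 -122. ] [21. 19.] 5.6
gr [615.5 -89.9] [21.2 19.3] 7.6
gr [609.1 -67. ] [21.   0.9] 5.5
z101 or [ 620.9 -190.2] [21.8 19.4] 5.6
z101 or [ 551.2 -174.1] [12.4 13.7] 3.3
```

View pics/w3.png

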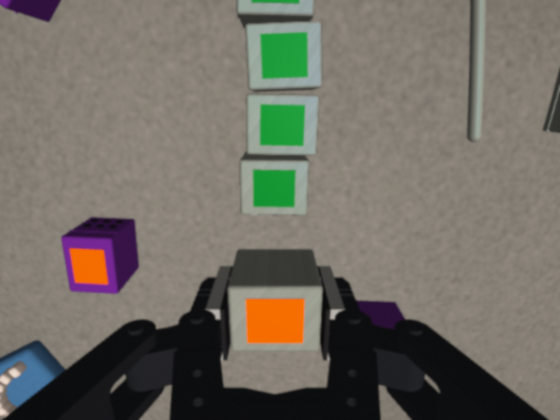

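The held orange box is at (275,320), in line with and square to the last green box at (274,188), with a gap of about 5 mm. I'll lower it, slide it 4 mm forward and release.

>>> carry_out(series="0 0 -0.02 0;0 0 -0.02 0;0 0 -0.014 0;0 0 -0.006 0;0 0 -0.003 0;0 0 0 0;0 0.002 0 0;-0.0004 0.002 0 0;0 0 0 0;0 0 0 0")

```text
time: 7.98
tool_pos: [0.6206, -0.1878, 0.0225]
tcp_rot: [2.111, 2.326, 0.0]
wrist_force: [0.0, -0.0, -2.2]
width: 0.42
grip_force: 31.0
```

>>> carry_out(series="0 0 0 0;0 0 0 0;0 0 0 0;0 0 0 0", jaw=0.3)

```text
time: 8.48
tool_pos: [0.6205, -0.1878, 0.0223]
tcp_rot: [2.111, 2.326, 0.0]
wrist_force: [0.6, 0.0, -0.2]
width: 0.647
grip_force: 0.0
```

>>> carry_out(series="0 0 0.02 0;0 0 0.03 0;0 0 0.04 0;0.001 -0.015 0.02 0;0.002 -0.02 0 0;0 -0.02 0 0;0 0 0 0;0 0 0 0")

```text
time: 9.48
tool_pos: [0.6224, -0.2427, 0.1303]
tcp_rot: [-2.11, -2.323, 0.001]
wrist_force: [0.1, 0.6, -0.9]
width: 0.647
grip_force: 0.0
```

```bash
python3 - <<'E'
from h import *
s=bot.read_state(); M=R.from_rotvec(s['tcp_rot']).as_matrix(); print(s['time'],s['tool_pos'],np.degrees(np.arctan2(M[1,1],M[0,1])),s['wrist_force'],s['width'])
im,d,C=cam('wrist'); P=cloud(C,d)
cv2.imwrite('pics/w4.png',im)
for r in rects(P,im): print(*r)
for r in labels(C,im): print(*r)
E
```

```text
9.475 [ 0.62240065 -0.24273201  0.13034584] 5.496307758748432 [ 0.11542154  0.60717846 -0.9454401 ] 0.6468253740844409
[ 613.2 -105.1] [25.8  0.8] 7.7 77 31.7
[ 618.  -122.1] [35.9 30.5] 4.8 3345 35.5
[ 616.9 -154.6] [36.2 29.5] 5.1 2976 35.5
[ 621.5 -187.6] [36.2 29.9] 5.5 2694 35.5
[ 515.4 -210.5] [30.8 36.3] 3.6 2547 35.2
[ 694.4 -252.5] [36.3 29.8] 2.8 2087 35.3
or [ 515.2 -210.7] [19.6 21.5] 3.1
or [ 621.6 -187.8] [22.  19.5] 5.5
gr [ 694.5 -252.5] [21.  18.9] 2.7
gr [ 617.3 -154.5] [20.7 18.6] 5.5
gr [ 618.2 -122. ] [20.9 19.1] 5.2
```

View pics/w4.png

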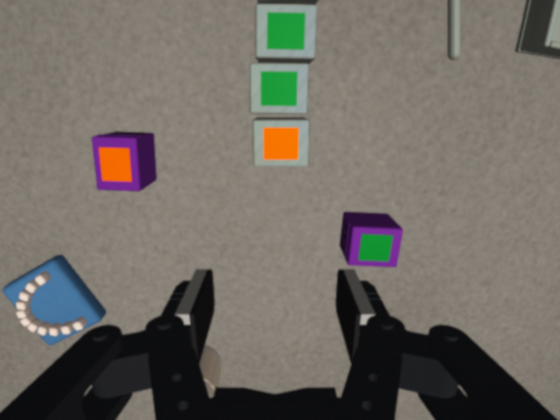

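Box5 stands square at (621.5,-187.7) mm, about 3 mm behind box4; in the picture it is orange at (281,144) behind green at (279,89). Next I nearly close the jaws and go down behind it on the lane's centre line.

>>> carry_out(series="0.0014 0.003 -0.01 0.3;0.0014 0.003 -0.025 0.2;0.0014 0.003 -0.025 0;0.0013 0.003 -0.025 0;0 0 -0.014 0;0 0 -0.006 0;0 0 0 0;0 0 0 0", jaw=-0.75)

```text
time: 10.52
tool_pos: [0.6299, -0.2312, 0.0285]
tcp_rot: [2.1, 2.334, 0.001]
wrist_force: [0.1, 0.9, -0.4]
width: 0.124
grip_force: 0.0
```

```bash
python3 - <<'E'
from h import *
s=bot.read_state(); M=R.from_rotvec(s['tcp_rot']).as_matrix(); print(s['time'],s['tool_pos'],np.degrees(np.arctan2(M[1,1],M[0,1])),s['wrist_force'],s['width'])
im,d,C=cam('wrist'); P=cloud(C,d); rails(P)
im,d,C=cam('top'); P=cloud(C,d)*1000
m=(P[...,2]>15)&(P[...,2]<40)&(abs(P[...,0]-588)<25)&(P[...,1]>110)&(P[...,1]<270)
q=P[m]; 
for y in range(130,240,4):
    k=abs(q[:,1]-y)<2
    if k.sum()>1: print(y,k.sum(),q[k][:,[0,2]].mean(0).round())
E
```

```text
10.525 [ 0.62988971 -0.23120814  0.02848634] 6.054598780976686 [ 0.11486339  0.85077391 -0.43314669] 0.12365519445536906
158 4 [570.  27.]
162 25 [583.  27.]
166 26 [587.  30.]
170 5 [583.  20.]
174 8 [574.  22.]
178 35 [582.  26.]
182 31 [582.  31.]
186 20 [578.  31.]
190 21 [580.  31.]
194 17 [583.  32.]
198 16 [584.  30.]
202 2 [595.  28.]
```

>>> carry_out(series="-0.0016 0 -0.003 0;-0.0005 0.005 0 0;-0.0005 0.005 0 0;-0.0005 0.005 0 0;-0.0003 0.003 0 0;-0.0003 0.003 0 0;-0.0003 0.003 0 0;-0.0003 0.003 0 0;-0.0003 0.003 0 0;-0.0003 0.003 0 0;-0.0003 0.003 0 0;-0.0003 0.003 0 0;-0.0003 0.003 0 0")

```text
time: 12.25
tool_pos: [0.6232, -0.1887, 0.0244]
tcp_rot: [2.101, 2.336, -0.0]
wrist_force: [0.9, -3.2, 0.6]
width: 0.122
grip_force: 2.1
```

```bash
cat > look.py <<'E'
from h import *
import sys
s=bot.read_state(); M=R.from_rotvec(s['tcp_rot']).as_matrix(); p=s['tool_pos']*np.ones(3)*1000
print(s['time'],p.round(1),'off',(p[0]-(604.05-.105*p[1])).round(1),round(np.degrees(np.arctan2(M[1,1],M[0,1])),2),np.round(s['wrist_force'],1))
im,d,C=cam('wrist'); cv2.imwrite('pics/last.png',im)
for r in labels(C,im):
    if r[1][0]>570 and r[1][0]<650: print(*r,'off',round(r[1][0]-(604.05-.105*r[1][1]),1))
E
python3 look.py
```

```text
12.25 [ 623.2 -188.7   24.4] off -0.6 6.06 [ 0.9 -3.2  0.6]
or [ 618.9 -162.5] [22.1 19.7] 6.0 off -2.2
gr [ 614.3 -132.8] [21.5 19.4] 6.0 off -3.7
gr [ 615.3 -102.6] [21.5 19.3] 6.0 off 0.5
gr [614.9 -80.7] [21.4  3.4] 6.1 off 2.4
```

The row is closed up and square at 6.0°. Pushing on into the mouth.

>>> carry_out(series="-0.0003 0.003 0.001 0;-0.0003 0.003 0 0;-0.0003 0.003 0 0;-0.0003 0.003 0 0;-0.0003 0.003 0 0;-0.0003 0.003 0 0;-0.0003 0.003 0 0;-0.0003 0.003 0 0;-0.0003 0.003 0 0;-0.0003 0.003 0 0;-0.0003 0.003 0 0;-0.0003 0.003 0 0;-0.0003 0.003 0 0;-0.0003 0.003 0 0;-0.0003 0.003 0 0;-0.0003 0.003 0 0;-0.0003 0.003 0 0;-0.0003 0.003 0 0")

```text
time: 14.55
tool_pos: [0.6177, -0.135, 0.0253]
tcp_rot: [2.101, 2.336, -0.001]
wrist_force: [-0.5, -3.7, -1.6]
width: 0.126
grip_force: 2.1
```

```bash
python3 look.py
```

```text
14.55 [ 617.7 -135.    25.3] off -0.5 6.06 [-0.5 -3.7 -1.6]
or [ 613.2 -109. ] [22.2 20.3] 6.1 off -2.3
gr [608.4 -79.1] [21.4 19.5] 6.5 off -4.0
gr [609.3 -48.9] [21.6 19.5] 6.3 off 0.1
gr [608.7 -26.9] [21.5  3.4] 6.1 off 1.8
```

>>> carry_out(series="-0.0003 0.003 0 0;-0.0003 0.003 0 0;-0.0003 0.003 0 0;-0.0003 0.003 0 0;-0.0003 0.003 0 0;-0.0003 0.003 0 0;-0.0003 0.003 0 0;-0.0003 0.003 0 0;-0.0003 0.003 0 0;-0.0003 0.003 0 0;-0.0003 0.003 0 0;-0.0003 0.003 0 0;-0.0003 0.003 0 0;-0.0003 0.003 0 0;-0.0003 0.003 0 0;-0.0003 0.003 0 0")

```text
time: 16.6
tool_pos: [0.6125, -0.0867, 0.0251]
tcp_rot: [-2.1, -2.336, 0.001]
wrist_force: [0.0, -5.5, -1.9]
width: 0.125
grip_force: 2.5
```

```bash
python3 look.py; cp pics/last.png pics/w5.png
```

```text
16.6 [612.5 -86.7  25.1] off -0.6 6.07 [ 0.  -5.5 -1.9]
or [608.  -60.7] [22.3 20.2] 6.1 off -2.4
gr [603.1 -30.9] [21.4 19.5] 6.9 off -4.2
gr [ 6.04e+02 -6.00e-01] [21.6 19.5] 6.2 off -0.1
gr [603.4  21.4] [21.3  3.4] 6.1 off 1.6
```

View pics/w5.png

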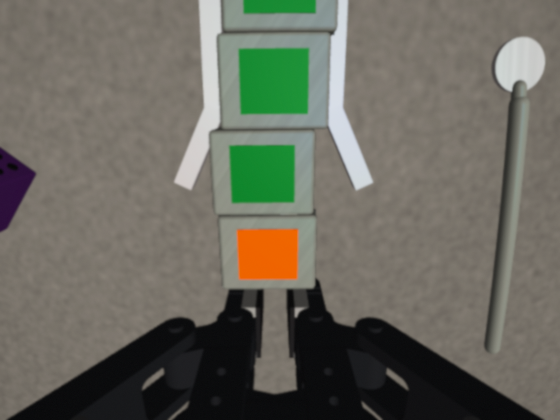

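The row is straight within the mouth. Box4's left edge at (213,135) is about to meet the flare, so I continue slowly with a slight drift to the right.

>>> carry_out(series="-0.0001 0.002 0 0;-0.0001 0.002 0 0;-0.0001 0.002 0 0;-0.0001 0.002 0 0;-0.0001 0.002 0 0;-0.0001 0.002 0 0;-0.0001 0.002 0 0")

```text
time: 17.52
tool_pos: [0.6134, -0.0741, 0.026]
tcp_rot: [2.098, 2.334, -0.0]
wrist_force: [0.8, -8.2, -2.1]
width: 0.125
grip_force: 4.4
```

```bash
python3 look.py
```

```text
17.525 [613.4 -74.1  26. ] off 1.5 6.09 [ 0.8 -8.2 -2.1]
or [608.4 -48.3] [22.1 20.6] 7.2 off -0.7
gr [603.2 -18.3] [21.4 19.7] 6.9 off -2.8
gr [603.6  12.1] [21.4 19.6] 6.7 off 0.8
gr [602.5  34.1] [21.6  3.1] 6.1 off 2.0
```

>>> carry_out(series="-0.0002 0.002 0 0;-0.0002 0.002 0 0;-0.0002 0.002 0 0;-0.0002 0.002 0 0;-0.0002 0.002 0 0;-0.0002 0.002 0 0;-0.0002 0.002 0 0;-0.0002 0.002 0 0")

```text
time: 18.58
tool_pos: [0.6117, -0.058, 0.026]
tcp_rot: [2.098, 2.334, -0.0]
wrist_force: [1.3, -8.3, -0.4]
width: 0.125
grip_force: 4.4
```

```bash
python3 look.py
```

```text
18.575 [611.7 -58.   26. ] off 1.5 6.09 [ 1.3 -8.3 -0.4]
or [606.7 -32.2] [22.1 20.6] 7.2 off -0.7
gr [601.6  -2.2] [21.4 19.7] 6.8 off -2.7
gr [601.9  28.2] [21.3 19.6] 7.1 off 0.8
gr [600.8  50.2] [21.6  3.1] 6.1 off 2.0
```

>>> carry_out(series="-0.0003 0.002 0 0;-0.0003 0.002 0 0;-0.0003 0.002 0 0;-0.0003 0.002 0 0;-0.0003 0.002 0 0;-0.0003 0.002 0 0;-0.0003 0.002 0 0;-0.0003 0.002 0 0;-0.0002 0.002 0 0;-0.0002 0.002 0 0;-0.0002 0.002 0 0;-0.0002 0.002 0 0;-0.0002 0.002 0 0;-0.0002 0.002 0 0;-0.0002 0.002 0 0;-0.0002 0.002 0 0;-0.0002 0.002 0 0;-0.0002 0.002 0 0")

```text
time: 20.88
tool_pos: [0.6076, -0.0219, 0.0261]
tcp_rot: [2.098, 2.334, 0.001]
wrist_force: [2.2, -7.7, -0.8]
width: 0.121
grip_force: 4.3
```

```bash
python3 look.py
```

```text
20.875 [607.6 -21.9  26.1] off 1.2 6.09 [ 2.2 -7.7 -0.8]
or [602.6   3.9] [22.1 20.5] 7.2 off -1.0
gr [597.8  34. ] [21.6 19.7] 6.4 off -2.7
gr [598.2  64.4] [21.5 19.5] 6.2 off 0.9
gr [597.1  86.3] [21.4  3.4] 6.1 off 2.1
```

>>> carry_out(series="-0.0001 0.001 0 0;-0.0001 0.001 0 0;-0.0001 0.001 0 0;-0.0001 0.001 0 0;-0.0001 0.001 0 0;-0.0001 0.001 0 0;-0.0001 0.001 0 0;-0.0001 0.001 0 0")

```text
time: 21.92
tool_pos: [0.6068, -0.0139, 0.0261]
tcp_rot: [2.098, 2.334, 0.001]
wrist_force: [1.5, -8.2, -1.7]
width: 0.125
grip_force: 4.3
```

>>> carry_out(series="-0.0001 0.001 0 0;-0.0001 0.001 0 0;-0.0001 0.001 0 0")

```text
time: 22.3
tool_pos: [0.6064, -0.0109, 0.0261]
tcp_rot: [2.098, 2.334, 0.0]
wrist_force: [1.3, -8.3, -0.4]
width: 0.126
grip_force: 4.3
```

>>> carry_out(series="-0.0001 0.001 0 0;-0.0001 0.001 0 0")

```text
time: 22.55
tool_pos: [0.6062, -0.0089, 0.0261]
tcp_rot: [2.098, 2.334, 0.001]
wrist_force: [1.9, -8.5, -0.2]
width: 0.127
grip_force: 4.3
```

>>> carry_out(series="-0.0001 0.001 0 0;-0.0001 0.001 0 0")

```text
time: 22.8
tool_pos: [0.606, -0.0069, 0.026]
tcp_rot: [2.098, 2.334, 0.0]
wrist_force: [1.2, -8.2, -1.9]
width: 0.125
grip_force: 4.3
```

>>> carry_out(series="-0.0001 0.001 0 0")

```text
time: 22.92
tool_pos: [0.6059, -0.0059, 0.0261]
tcp_rot: [2.098, 2.334, 0.001]
wrist_force: [1.4, -9.0, -1.3]
width: 0.124
grip_force: 4.3
```

>>> carry_out(series="-0.0001 0.001 0 0")

```text
time: 23.05
tool_pos: [0.6058, -0.0049, 0.0261]
tcp_rot: [2.098, 2.334, 0.0]
wrist_force: [1.9, -8.0, -1.3]
width: 0.124
grip_force: 4.3
```

>>> carry_out(series="-0.0001 0.0005 0 0")

```text
time: 23.18
tool_pos: [0.6057, -0.0044, 0.0261]
tcp_rot: [2.098, 2.334, 0.001]
wrist_force: [1.8, -7.9, -2.1]
width: 0.122
grip_force: 4.4
```

>>> carry_out(series="-0.0001 0.001 0 0;-0.0001 0.001 0 0")

```text
time: 23.42
tool_pos: [0.6055, -0.0024, 0.0261]
tcp_rot: [2.098, 2.334, 0.001]
wrist_force: [1.7, -8.2, -0.8]
width: 0.124
grip_force: 4.3
```

>>> carry_out(series="-0.0001 0.001 0 0")

```text
time: 23.55
tool_pos: [0.6054, -0.0014, 0.026]
tcp_rot: [2.098, 2.334, 0.0]
wrist_force: [0.5, -8.2, -0.6]
width: 0.124
grip_force: 4.3
```

>>> carry_out(series="-0.0001 0.001 0 0")

```text
time: 23.68
tool_pos: [0.6053, -0.0004, 0.0261]
tcp_rot: [2.098, 2.334, 0.001]
wrist_force: [1.7, -9.1, -2.0]
width: 0.126
grip_force: 4.5
```

>>> carry_out(series="-0.0001 0.0005 0 0")

```text
time: 23.8
tool_pos: [0.6053, -0.0002, 0.0261]
tcp_rot: [2.098, 2.334, 0.0]
wrist_force: [1.3, -10.0, -0.6]
width: 0.127
grip_force: 5.1
```

Contact with the plate is beginning: the sliding baseline was 8.2 N and the force is now rising. I'll advance in small steps towards about 17 N total, which puts roughly 9 N on the stop.

>>> carry_out(series="0 0.0005 0 0")

```text
time: 23.92
tool_pos: [0.6053, 0.0001, 0.0261]
tcp_rot: [2.097, 2.334, -0.0]
wrist_force: [2.0, -11.4, -0.8]
width: 0.123
grip_force: 5.5
```

>>> carry_out(series="-0.0001 0.0005 0 0")

```text
time: 24.05
tool_pos: [0.6052, 0.0003, 0.0261]
tcp_rot: [2.097, 2.334, -0.001]
wrist_force: [1.8, -12.4, -1.5]
width: 0.126
grip_force: 6.0
```

>>> carry_out(series="0 0.0005 0 0;-0.0001 0.0005 0 0")

```text
time: 24.3
tool_pos: [0.6052, 0.0008, 0.0261]
tcp_rot: [2.096, 2.334, -0.002]
wrist_force: [0.9, -13.7, -1.5]
width: 0.122
grip_force: 7.0
```

>>> carry_out(series="0 0.0005 0 0")

```text
time: 24.42
tool_pos: [0.6052, 0.001, 0.0261]
tcp_rot: [2.096, 2.334, -0.002]
wrist_force: [1.4, -15.0, -0.3]
width: 0.127
grip_force: 7.4
```

>>> carry_out(series="0 0.0005 0 0;-0.0001 0.0005 0 0")

```text
time: 24.68
tool_pos: [0.6051, 0.0015, 0.0262]
tcp_rot: [2.095, 2.334, -0.003]
wrist_force: [2.2, -17.3, -1.0]
width: 0.127
grip_force: 8.4
```

>>> carry_out(series="0 0 0 0;0 0 0 0")

```text
time: 24.92
tool_pos: [0.6051, 0.0015, 0.0262]
tcp_rot: [2.096, 2.333, -0.003]
wrist_force: [2.1, -15.2, -0.9]
width: 0.128
grip_force: 8.0
```

>>> carry_out(series="0 0.0004 0 0;0 0 0 0")

```text
time: 25.18
tool_pos: [0.6051, 0.0016, 0.0261]
tcp_rot: [2.095, 2.333, -0.003]
wrist_force: [1.3, -17.0, -0.4]
width: 0.129
grip_force: 8.5
```

>>> carry_out(series="0 0 0 0;0 0 0 0")

```text
time: 25.42
tool_pos: [0.6051, 0.0016, 0.0262]
tcp_rot: [2.095, 2.333, -0.003]
wrist_force: [1.8, -16.7, -0.7]
width: 0.122
grip_force: 8.5
```

The stop now bears about 8.7 N. Backing off gently, then up.

>>> carry_out(series="0 -0.0005 0 0;0 -0.0005 0 0;0 -0.0005 0 0;0 -0.0005 0 0;0 -0.0005 0 0;0 -0.0005 0 0;0 -0.0005 0 0;0 -0.0005 0 0;0 -0.001 0 0;0.0001 -0.002 0 0;0.0005 -0.005 0 0;0.001 -0.01 0 0;0.001 -0.01 0 0;0 -0.01 0.02 0;0 -0.01 0.03 0;0 0 0.03 0;0 0 0.03 0;0 0 0 0;0 0 0 0")

```text
time: 27.8
tool_pos: [0.6061, -0.0472, 0.1356]
tcp_rot: [2.101, 2.335, 0.0]
wrist_force: [-0.5, -0.0, -0.9]
width: 0.125
grip_force: 0.0
```

```bash
python3 look.py; cp pics/last.png pics/w6.png; python3 - <<'E'
from h import *
im,d,C=cam('wrist'); P=cloud(C,d)
for r in rects(P,im,yr=(-.3,.2)): print(*r)
im,d,C=cam('top'); cv2.imwrite('pics/top2.png',cv2.resize(im[120:290,140:480],None,fx=2.3,fy=2.3))
E
```

```text
27.8 [606.1 -47.2 135.6] off -2.9 6.04 [-0.5 -0.  -0.9]
or [600.2  27. ] [21.6 19.6] 6.0 off -1.0
gr [595.6  56.6] [20.3 19. ] 6.0 off -2.5
gr [596.3  84. ] [20.8 13.1] 6.1 off 1.1
[597.9  51.7] [39.2 79.5] 5.0 7899 35.5
[696.7  83. ] [15.5 40.6] 38.3 573 36.3
[477.4 -55.1] [37.2 30.6] 58.0 2129 35.1
[ 516.8 -198.3] [25.6  5.7] 44.3 128 34.5
```

View pics/w6.png

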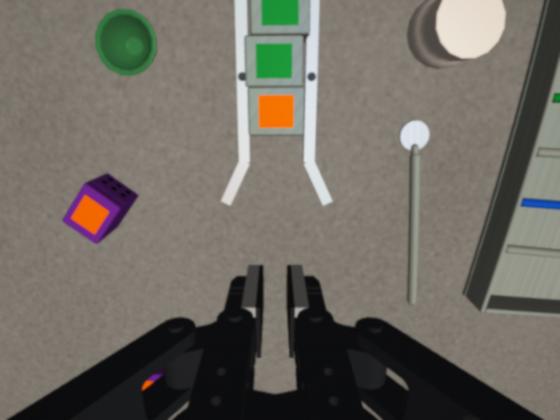

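View pics/top2.png

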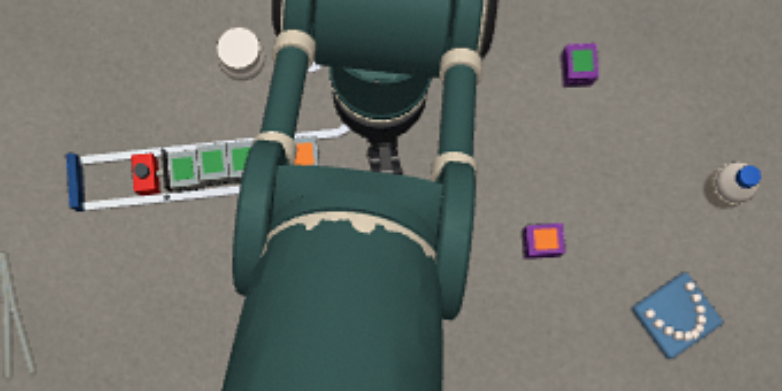

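The row stands closed and upright in the lane against the stop, with box5 at (276,111) behind the green boxes. The bystanders in view are undisturbed. Handing in.

```bash
python3 -c "
from workcell import bot
print(bot.finish_job())"
```

```text
the job is handed in; nothing more can be done
None
```

I stood the orange-labelled box square behind box 4 and pushed all five as one row into the lane. They pressed on the sprung stop at about 8.7 N (estimated from wrist force above the sliding baseline), and I handed the job in at about 28 s with the row upright and closed up; no verdict was returned.

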